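# Tare the balance, then lift the loaded sample carrier off its pan and hold it

### The arm

A 7-joint arm with a two-finger parallel gripper is mounted at the origin on a cart in front of the work surface, level with it; the furniture and walls round the work are solid. World frame = base frame: x ahead of the robot, y to its left, z up, the work surface at z = 0. Lengths are in mm, angles in rad, forces in N, time in s.
With the tool pointing down it reaches from about 400 to 875 mm from the base axis. Payload 4.4 kg.
Tool frame: the origin (TCP) lies midway between the tips of the shut fingers; the grasp point (between the pads) lies 19 mm behind it; z points along the fingers, y is the line along which they close (so a half turn about z gives the same grasp; the last joint's range is limited). The gripper opens to 85 mm and grips with 20 to 120 N. Pads are 22 mm wide; open, the fingers measure 114 mm over their backs; the gripper's body (76 mm by 85 mm) begins 54 mm behind the grasp point. The pads swing forward as they close: fully open they stand 13 mm farther back than shut.
Start: joints at [1.18, 0.628, 0.038, 1.517, -0.027, 0.996, -0.02], TCP at [207.455, -616.02, 231.313] pointing down, gripper open.
Joint ranges: [-3.06, 3.06], [-0.37, 2.12], [-1.25, 1.32], [0.18, 2.47], [-1.1, 4.24], [0.23, 1.98], [-2.94, 2.94]. Speed limits (rad/s): [2.57, 2.57, 3.14, 3.14, 3.14, 3.14, 3.14].

### API

Orientations are given as a unit quaternion [w, x, y, z].
In Python, from bench import manip gives the robot as it stands.
- The arm moves only by the shell command python3 -m handwheel 'ROWS' [FORCE]. ROWS is JSON, a list of rows, each a list of 5 numbers: the shift along the tool's x, y, z in m, then the turn about the tool's z in degrees, then the finger opening in m, from 0 to 0.0854. In form: [[x, y, z, turn, grip], ...]. A call has 1 to 20 rows; each row shifts and turns the commanded pose from where the row before left it, along the tool's axes as they then stand; what a row does not reach is not made up. A row lasts 1/12 s, in which the tool goes at most 41.7 mm and 7.16 degrees, less where a joint would pass 70% of its speed; a pose out of reach is approached as far as the arm can. A call with a gripper value outside its range is refused whole. The fingers move at their own pace and stop on an object; FORCE is the grip in N (left out, the last holds). Time passes only in rows, so rows that do not move let the fingers close. It gives the time, the measured TCP pose, the force, the opening and the grip force at its end, in the units of the state.
- manip.get_obs(): the state, without advancing time (a new reading comes with each control period).
- manip.snapshot(name): name is "scene" or "top" or "wrist"; returns a dict with "frame" (480x640x3 uint8, red, green, blue), "fx", "fy", "cx", "cy" (pixels), "D" ([k1, k2, p1, p2, k3] as OpenCV has them; the pictures are not rectified), "world_to_cam" (4x4, takes a point from world to camera coordinates). Camera axes: x right, y up, looking along -z (the intrinsics and any distortion apply to the point x, -y, -z); pixel columns grow to the right and rows downward; lengths in mm; the calibration is good to about 2 mm. A picture is of the moment at which its call begins. There is no depth.
- manip.job_done(): hands the job in; it is judged then, once.
The state is a dict: "t": time; "q": joint angles; "qvel": joint speeds; "effort": joint torques, N m; "tool_pos": TCP position; "orientation": TCP orientation; "contact_force": force on the tool from outside, world axes, zero at the start; "wrist_torque": the same for the moment, N m; "width": finger opening in mm; "grip_force": force on a finger pad.
Only numpy, scipy, OpenCV 4.12 (cv2) and the standard library are available. Lean on these libraries where they do the work, as an engineer would, in place of code of your own. Each camera call takes 0.05 s, during which the arm holds its last target. There are 200 camera calls.

### The job

Weigh the samples by difference: leave the loaded blue carrier standing on the balance pan while you press the red plunger of the separate hand key all the way down to its stop and let it spring back up. Then take the carrier by its yellow T handle, lift it gently off the pan with the brass disc and the copper disc still on it, and finish holding it steady and level in the gripper, straight above the pan with about 10 cm of air under it: do not put it down or let go. Do not lean on the balance, do not tip the carrier, and leave the mug, dropper bottle and highlighter where they are.

Things in the scene. Friction and masses are not known exactly. Their poses are not given: they have to be found in the camera images.
- plunger_top (a point): centre of the top of the red round plunger head (34 mm across at its widest, flat top 26 mm across) of the hand key, a fixed grey round puck 72 mm across; the head's top stands 48.5 mm above the worktop when it is up and moves down with the head. The key stands either left or right of the balance
- tare_plunger (a joint): travel of the red plunger, straight down: 0 = up, 0.010 m = at its stop. A spring resists with 2 N at the top and 6 N at the stop and pushes it back up
- pan_top (a point): centre of the top face of the balance's square steel pan, 136 x 136 mm, 58 mm above the worktop; x points to the back of the balance, z up. The balance is fixed: a white body 215 x 172 mm, its top 42 mm above the worktop, reaching 130 mm from the pan's centre toward the display side (-x), 86 mm to the other sides
- carrier_grip (a point): centre of the yellow bar of the carrier's T handle, bar 12 mm thick (x), 44 mm long (y), 26 mm high (z). The carrier is loose, about 0.14 kg: a blue tray 116 mm (x) by 56 mm (y) with a 9 mm high rim (tray floor 4 mm up); its underside lies 67 mm below this point, so this point is 67 mm above the pan when the carrier stands on it. Below the bar is a thin post 8 mm (x) by 18 mm (y). Close the fingers across the 12 mm, along the carrier's x. x runs along the tray, z up
- brass_center (a point): centre of the loose brass disc, 32 mm across, 11 mm thick, lying on the carrier at one side of the handle, about 31 mm from it along the carrier's x
- copper_center (a point): centre of the loose copper disc, same size, lying on the carrier at the other side of the handle, about 31 mm from it
- mug_center (a point): middle of the white mug, 82 mm across, 91 mm high, with a handle; it stands on the side of the balance where the hand key is not. Leave it
- bottle_center (a point): middle of the brown dropper bottle, 34 mm across, 102 mm high. Leave it
- highlighter_center (a point): middle of the lime highlighter lying on the worktop, 104 mm long, 16 mm high. Leave it
- carrier: the same loose carrier; this origin is the centre of its underside
- balance: the same balance; this origin lies on the worktop straight below the pan's centre
Mind the look-alikes: they are no part of the job. What is shaped like the part that bears copper_center but pink or purple is not meant.

How it is judged:
By the outcome, as a careful person would: the job done as asked, in the order asked, and still so for the second after the job is handed in, while the arm keeps its last pose, push and grip.
It also fails if it takes over 48 s, if anything falls off the work surface, if the arm or the gripper's body presses on something with over 40 N, if the wrist force passes 120 N, or if a joint passes its speed limit or range.

## Working session

There is one attempt and no reset: what is moved stays moved. The work goes in short steps, Python scripts to look and compute and a shell command to move; the robot and the scene stay as the last step left them, time stands still between calls to the robot, and variables do not carry over. Pictures are saved under pics/ and viewed, at most 10 in all, crops included, and the job is handed in when it is done.

```bash
mkdir -p pics
cat > h.py <<'E'
from bench import manip
import numpy as np, cv2
def snap(n,f):
    s=manip.snapshot(n); cv2.imwrite('pics/'+f,cv2.cvtColor(s['frame'],cv2.COLOR_RGB2BGR))
    np.save('pics/'+f+'.npy',{k:s[k] for k in s if k!='frame'},allow_pickle=True); return s
def pix2z(f,u,v,z):
    s=np.load('pics/'+f+'.npy',allow_pickle=True).item()
    K=np.array([[s['fx'],0,s['cx']],[0,s['fy'],s['cy']],[0,0,1.]])
    p=cv2.undistortPoints(np.array([[[u,v]]],float),K,np.array(s['D'],float))[0,0]
    M=np.array(s['world_to_cam']);R=M[:3,:3];c=-R.T@M[:3,3]
    d=R.T@np.array([p[0],-p[1],-1]); return c+d*(z-c[2])/d[2]
def proj(f,P):
    s=np.load('pics/'+f+'.npy',allow_pickle=True).item()
    K=np.array([[s['fx'],0,s['cx']],[0,s['fy'],s['cy']],[0,0,1.]])
    M=np.array(s['world_to_cam']);p=M[:3,:3]@np.array(P,float)+M[:3,3]
    return cv2.projectPoints(np.array([[p[0],-p[1],-p[2]]]),np.zeros(3),np.zeros(3),K,np.array(s['D'],float))[0].ravel()
E
python3 - <<'E'
from h import *
snap('top','top1.png');snap('scene','scene1.png')
o=manip.get_obs();print(o)
E
```

```text
{'t': 0.1, 'q': array([ 1.1802405 ,  0.62927889,  0.03844118,  1.5182739 , -0.02702622,
        0.99629432, -0.0200306 ]), 'qvel': array([ 5.73310217e-05, -1.66941190e-03, -1.50853351e-03, -2.05660901e-04,
       -4.05859129e-06,  3.02826084e-04, -1.38098691e-04]), 'effort': array([ 3.47849025e-03, -5.64515555e+01,  1.23062868e+00, -1.93969095e+01,
        1.13313028e-02,  5.38032793e-03,  1.17889510e-05]), 'tool_pos': array([ 207.25812977, -615.47577351,  230.46271466]), 'orientation': array([-8.57475684e-04,  9.86848679e-01,  1.61644455e-01, -1.37919639e-04]), 'contact_force': array([-0.07586618,  0.35673812, -0.44201556]), 'wrist_torque': array([0.03174939, 0.02911911, 0.00652886]), 'grip_force': 0.0, 'width': 85.68825739036258}
```

View pics/top1.png

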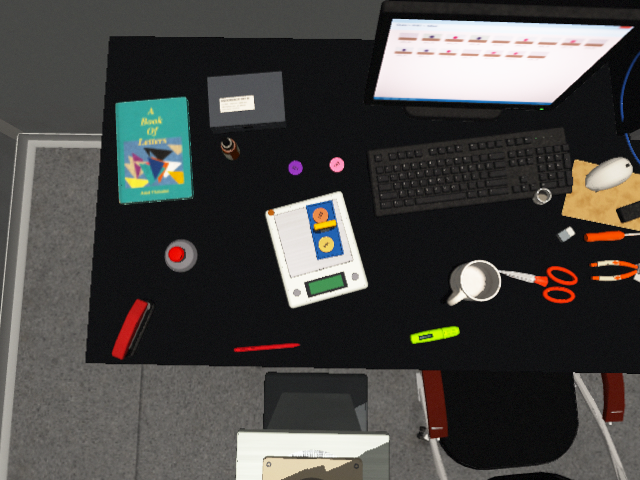

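View pics/scene1.png

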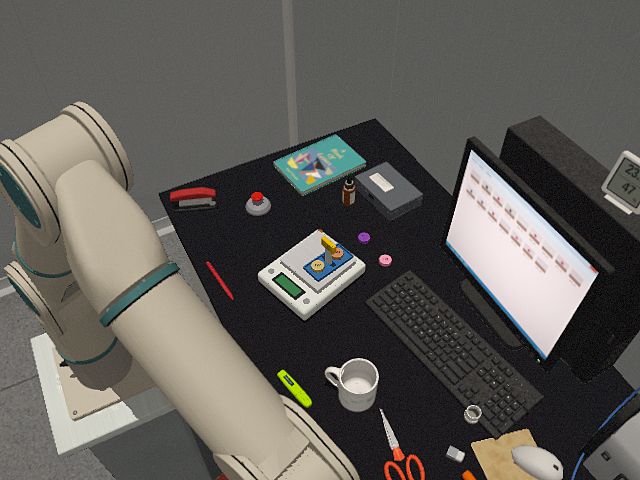

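The top view shows the key at about (178,255), balance pan centre near (316,240), the carrier's yellow bar near (325,226), orange disc (320,214), brass disc (326,244), mug (478,281), bottle (230,149) and highlighter (435,335). The key is on the left (+y) of the balance.

Run:
```python
from h import *
f='top1.png';im=cv2.imread('pics/'+f)
hsv=cv2.cvtColor(im,cv2.COLOR_BGR2HSV)
def blob(lo,hi,x0,x1,y0,y1):
    m=cv2.inRange(hsv[y0:y1,x0:x1],lo,hi);n,l,st,c=cv2.connectedComponentsWithStats(m)
    i=1+np.argmax(st[1:,4]);mm=(l==i).astype(np.uint8);cn=cv2.findContours(mm,0,1)[0][0]
    return c[i]+[x0,y0],st[i]+[x0,y0,0,0,0],cv2.minAreaRect(cn)
for nm,a,z in [('red',((0,150,120),(8,255,255),160,200,235,275),48.5),('bar',((22,180,120),(32,255,255),305,345,205,240),138),
   ('brass',((15,80,120),(28,200,255),305,345,236,260),73),('copper',((8,80,120),(16,220,255),305,345,200,222),73),('tray',((100,120,50),(125,255,255),295,350,190,275),66)]:
    try:
        c,st,r=blob(*a);print(nm,c,st,r[1:],pix2z(f,*c,z).round(1))
    except Exception as e:print(nm,e)
print('px/mm',1/np.linalg.norm(pix2z(f,326,226,130)-pix2z(f,327,226,130)))
for nm,u,v,z in [('mug',480,281,91),('bottle',230,149,80),('hl',435,335,16)]:print(nm,pix2z(f,u,v,z).round())
g=cv2.resize(im[180:310,130:380],None,fx=3.2,fy=3.2,interpolation=cv2.INTER_CUBIC);cv2.imwrite('pics/c1.png',g)
```

```text
red [175.77948718 253.84102564] [168 247  16  15 195] ((14.0, 15.0), 90.0) [517.  292.8  48.5]
bar [324.78640777 224.11650485] [314 220  22   9 103] ((4.706787109375, 21.57277488708496), 78.69007110595703) [571.8 -16.9 138. ]
brass [325.79032258 244.03763441] [319 237  15  15 186] ((14.0, 14.0), 90.0) [540.3 -20.   73. ]
copper [320.05263158 214.94152047] [313 208  15  14 171] ((13.0, 14.0), 90.0) [600.3  -7.3  73. ]
tray [324.99399038 230.52884615] [306 201  38  59 832] ((55.100341796875, 26.682449340820312), 77.47119140625) [569.1 -18.   66. ]
px/mm 0.5156873069962428
mug [ 470. -327.   91.]
bottle [735. 182.  80.]
hl [ 358. -253.   16.]
```

View pics/c1.png

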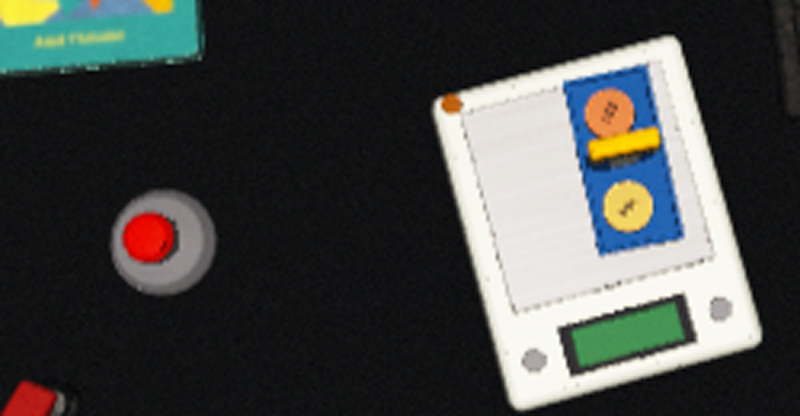

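```bash
python3 -m handwheel '[[0,0,0,-4,0],[0,0,0,-6,0],[0,0,0,-6.5,0],[0,0,0,-6.5,0],[0,0,0,-6.5,0],[0,0,0,-6.5,0],[0,0,0,-6.5,0],[0,0,0,-6.5,0],[0,0,0,-6.5,0],[0,0,0,-6.5,0],[0,0,0,-6.5,0],[0,0,0,-6.5,0],[0,0,0,-5,0],[0,0,0,-3.5,0],[0,0,0,0,0],[0,0,0,0,0]]'
python3 - <<'E'
from h import *
from scipy.spatial.transform import Rotation as R
o=manip.get_obs();q=o['orientation'];M=R.from_quat(np.r_[q[1:],q[0]]).as_matrix();print(M.round(3),o['q'].round(2),np.degrees(np.arctan2(M[1,1],M[0,1])))
f='top1.png'
# pan corners from crop (px/3.2+offset)
for c in [(462,112),(655,60),(713,258),(513,310)]:
  print(pix2z(f,c[0]/3.2+130,c[1]/3.2+180,58).round(1))
E
```

```text
t: 1.43
tool_pos: [207.2, -615.8, 230.9]
orientation: [-0.0, 0.629, 0.777, 0.0]
contact_force: [-0.2, 0.4, -0.1]
width: -0.1
grip_force: 0.0
[[-0.208  0.978 -0.   ]
 [ 0.978  0.208  0.001]
 [ 0.001  0.    -1.   ]] [ 1.41  0.65 -0.36  1.51  0.25  1.03  1.2 ] 11.995882838527809
[601.1  88.1  58. ]
[637.7 -37.3  58. ]
[508.5 -76.4  58. ]
[472.8  51.7  58. ]
```

```bash
python3 -m handwheel '[[0.01,0.012,0,0,0],[0.02,0.024,0,0,0],[0.021,0.026,0,0,0],[0.021,0.026,0,0,0],[0.021,0.026,0,0,0],[0.021,0.026,0,0,0],[0.021,0.026,0,0,0],[0.021,0.026,0,0,0],[0.021,0.026,0,0,0],[0.021,0.026,0,0,0],[0.021,0.026,0,0,0],[0.021,0.026,0,0,0],[0.021,0.026,0,0,0],[0.021,0.026,0,0,0],[0.025,0.02,0,0,0],[0.02,0.01,0,0,0]]'
python3 -m handwheel '[[0.015,0.004,0,0,0],[0.03,0.007,0,0,0],[0.033,0.008,0,0,0],[0.033,0.008,0,0,0],[0.033,0.008,0,0,0],[0.033,0.008,0,0,0],[0.033,0.008,0,0,0],[0.033,0.008,0,0,0],[0.033,0.008,0,0,0],[0.033,0.008,0,0,0],[0.033,0.008,0,0,0],[0.033,0.008,0,0,0],[0.033,0.008,0,0,0],[0.033,0.008,0,0,0],[0.03,0.008,0,0,0],[0.02,0.004,0,0,0],[0.01,0.002,0,0,0],[0,0,0,0,0],[0,0,0,0,0]]'
```

```text
t: 2.77
tool_pos: [511.0, -213.6, 231.4]
orientation: [0.0, 0.628, 0.778, 0.001]
contact_force: [-0.5, 0.9, -0.0]
width: -0.2
grip_force: 0.0
t: 4.35
tool_pos: [521.6, 297.1, 231.0]
orientation: [0.0, 0.629, 0.778, -0.001]
contact_force: [0.2, -1.3, 0.3]
width: 0.3
grip_force: 0.0
```

Run:
```python
from h import *
snap('wrist','w1.png');im=cv2.imread('pics/w1.png')
hsv=cv2.cvtColor(im,cv2.COLOR_BGR2HSV)
m=cv2.inRange(hsv,(0,150,90),(8,255,255))|cv2.inRange(hsv,(174,150,90),(180,255,255))
n,l,st,c=cv2.connectedComponentsWithStats(m)
for i in range(1,n):
    if st[i,4]>200: print(c[i],st[i],pix2z('w1.png',*c[i],48.5).round(1))
print(proj('w1.png',[517,292.8,48.5]))
```

```text
[139.64104312  74.50741435] [  67   19  147  112 5867] [359.5 378.   48.5]
[311.1101774  214.96732026] [ 293  197   37   37 1071] [517.  293.8  48.5]
[106.11173184 334.63128492] [  98  280   17  113 1074] [346.1 136.2  48.5]
[310.85942585 216.11465654]
```

View pics/w1.png

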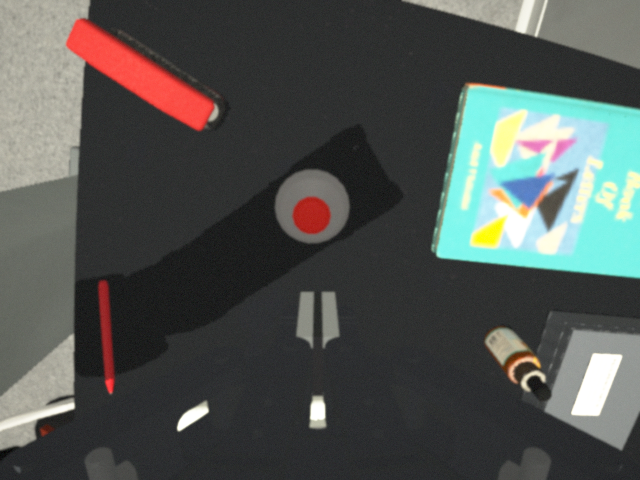

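The plunger sits at (311,215) in the wrist view, which gives (517, 293.5), in agreement with the top view.

```bash
python3 -m handwheel '[[-0.003,-0.005,0.01,0,0],[0,0,0.025,0,0],[0,0,0.03,0,0],[0,0,0.03,0,0],[0,0,0.03,0,0],[0,0,0.025,0,0],[0,0,0.015,0,0],[0,0,0.008,0,0],[0,0,0,0,0],[0,0,0,0,0]]'
python3 -m handwheel '[[0,0,0.003,0,0],[0,0,0.003,0,0],[0,0,0.002,0,0],[0,0,0.002,0,0],[0,0,0.002,0,0],[0,0,0.002,0,0],[0,0,0,0,0],[0,0,0,0,0]]'
```

```text
t: 5.23
tool_pos: [518.1, 293.2, 58.8]
orientation: [0.0, 0.629, 0.777, 0.0]
contact_force: [-0.6, 0.6, 0.4]
width: 0.2
grip_force: 0.0
t: 5.9
tool_pos: [517.7, 294.4, 44.6]
orientation: [0.0, 0.629, 0.778, 0.0]
contact_force: [-0.8, -0.3, 3.5]
width: -0.2
grip_force: 1.6
```

```bash
python3 -m handwheel '[[0,0,0.002,0,0],[0,0,0.002,0,0],[0,0,0.002,0,0],[0,0,0.001,0,0],[0,0,0.001,0,0],[0,0,0,0,0],[0,0,0,0,0],[0,0,0,0,0]]'
```

```text
t: 6.57
tool_pos: [517.8, 294.4, 38.1]
orientation: [0.001, 0.629, 0.778, 0.0]
contact_force: [-2.5, -1.5, 18.4]
width: 0.2
grip_force: 8.9
```

```bash
python3 -m handwheel '[[0,0,-0.005,0,0],[0,0,-0.01,0,0],[0,0,-0.015,0,0],[0,0,-0.03,0,0],[0,0,-0.035,0,0],[0,0,-0.035,0,0],[0,0,-0.035,0,0],[0,0,-0.02,0,0],[0,0,-0.008,0,0.06],[0,0,0,0,0.06]]'
python3 - <<'E'
from h import *
snap('wrist','w2.png');im=cv2.imread('pics/w2.png')
hsv=cv2.cvtColor(im,cv2.COLOR_BGR2HSV)
m=cv2.inRange(hsv,(0,150,90),(8,255,255))|cv2.inRange(hsv,(174,150,90),(180,255,255))
n,l,st,c=cv2.connectedComponentsWithStats(m)
for i in range(1,n):
    if st[i,4]>200: print(c[i],st[i],pix2z('w2.png',*c[i],48.5).round(1),pix2z('w2.png',*c[i],38.5).round(1))
E
python3 -m handwheel '[[-0.01,0,0,0,0.06],[-0.02,-0.001,0,0,0.06],[-0.03,-0.001,0,0,0.06],[-0.03,-0.001,0,0,0.06],[-0.03,-0.001,0,0,0.06],[-0.03,-0.001,0,0,0.06],[-0.03,-0.001,0,0,0.06],[-0.03,-0.001,0,0,0.06],[-0.03,-0.001,0,0,0.06],[-0.03,-0.001,0,0,0.06],[-0.025,-0.001,0,0,0.06],[-0.013,-0.001,0,0,0.06],[-0.006,-0.001,0,0,0.06],[0,0,0,0,0.06],[0,0,0,0,0.06]]'
python3 - <<'E'
from h import *
f='w3.png';snap('wrist',f);im=cv2.imread('pics/'+f)
hsv=cv2.cvtColor(im,cv2.COLOR_BGR2HSV)
for nm,lo,hi,z in [('bar',(22,180,90),(32,255,255),138),('brass',(15,60,90),(28,179,255),73),('copper',(6,60,90),(15,220,255),73),('blue',(100,120,50),(125,255,255),66)]:
  m=cv2.inRange(hsv,lo,hi);n,l,st,c=cv2.connectedComponentsWithStats(m)
  for i in range(1,n):
    if st[i,4]>250:
      r=cv2.minAreaRect(cv2.findContours((l==i).astype(np.uint8),0,1)[0][0]); print(nm,c[i].round(1),st[i],r,pix2z(f,*c[i],z).round(1))
E
```

```text
t: 7.4
tool_pos: [518.0, 294.8, 231.1]
orientation: [0.001, 0.629, 0.778, 0.002]
contact_force: [-0.3, 0.1, 0.2]
width: 23.7
grip_force: 0.0
[143.46582795  72.70758245] [  70   17  148  113 5882] [359.5 378.1  48.5] [355.1 378.5  38.5]
[314.81453868 213.75955266] [ 296  196   38   37 1073] [516.9 293.8  48.5] [517.4 291.7  38.5]
[107.88229665 332.52344498] [ 100  280   17  108 1045] [345.3 137.9  48.5] [340.5 130.9  38.5]
t: 8.7
tool_pos: [570.9, -13.8, 228.7]
orientation: [-0.001, 0.628, 0.778, 0.0]
contact_force: [-1.7, 0.7, 0.1]
width: 59.9
grip_force: 0.0
bar [316.4 246.5] [308 212  18  70 848] ((316.61175537109375, 246.46414184570312), (69.12532806396484, 16.475299835205078), 88.15238952636719) [570.9 -15.5 138. ]
brass [277.5 220.7] [ 258  201   40   40 1206] ((277.5, 220.5), (39.0, 39.0), 90.0) [540.2 -20.7  73. ]
copper [594.8  19.4] [585   0  31  33 357] ((595.460205078125, 18.09731674194336), (38.381412506103516, 21.636579513549805), 48.8140754699707) [736.6 176.5  73. ]
copper [353.7 220.8] [ 335  202   39   39 1158] ((354.0, 221.0), (38.0, 38.0), 90.0) [599.4  -8.1  73. ]
blue [317.4 220.6] [ 245  189  143   68 5165] ((316.41046142578125, 222.1782989501953), (65.74606323242188, 142.15237426757812), 89.11859893798828) [571.5 -15.6  66. ]
```

View pics/w3.png

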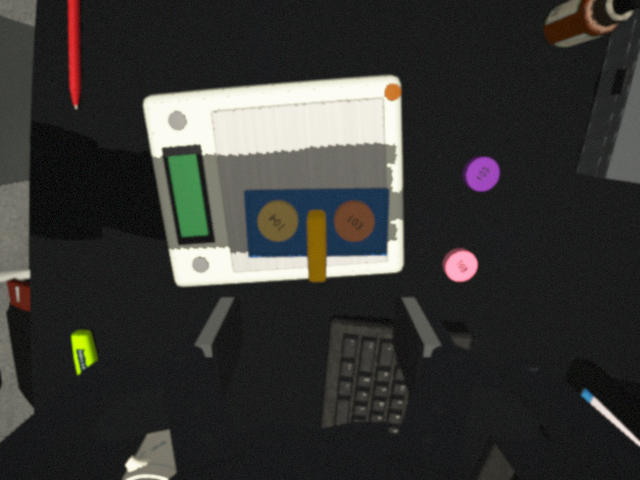

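The wrist view shows bar (316,246), brass (277,221), copper (354,221): handle at about (570.7,-15.3), midway between the discs and aligned with the tool at 12°. Sizes and heights fit; descending.

```bash
python3 -m handwheel '[[-0.0013,-0.0005,0.01,0,0.045],[0,0,0.02,0,0.045],[0,0,0.025,0,0.045],[0,0,0.025,0,0.045],[0,0,0.02,0,0.045],[0,0,0.012,0,0.045],[0,0,0.007,0,0.045],[0,0,0.003,0,0.045],[0,0,0,0,0.045],[0,0,0,0,0.045],[0,0,0,0,0.045]]'
python3 - <<'E'
from h import *
f='w4.png';snap('wrist',f)
E
```

```text
t: 9.67
tool_pos: [572.0, -16.4, 108.3]
orientation: [0.001, 0.628, 0.778, 0.001]
contact_force: [-0.1, 0.6, 0.8]
width: 44.6
grip_force: 0.0
```

View pics/w4.png

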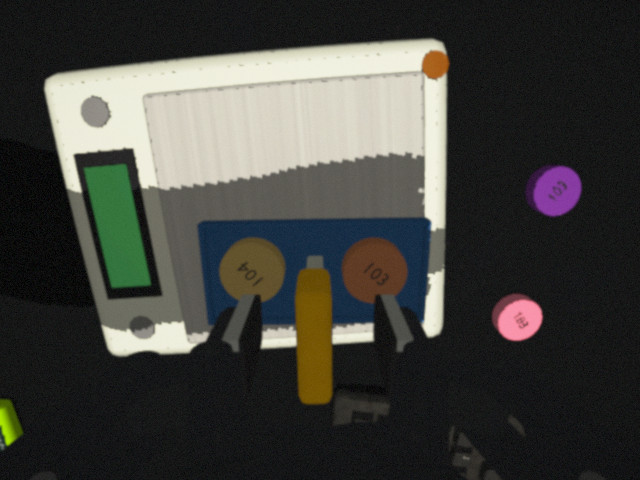

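The bar at column 314 is centred between the fingers (inner edges about 258 and 378), both discs clear of them. Closing gradually.

```bash
python3 -m handwheel '[[0.001,-0.001,0.002,0,0.035],[0,0,0,0,0.028],[0,0,0,0,0.022],[0,0,0,0,0.018],[0,0,0,0,0.015],[0,0,0,0,0.013],[0,0,0,0,0.011],[0,0,0,0,0.008],[0,0,0,0,0.004],[0,0,0,0,0],[0,0,0,0,0],[0,0,0,0,0]]' 20
python3 -m handwheel '[[0,0,0,0,0],[0,0,0,0,0],[0,0,0,0,0],[0,0,0,0,0],[0,0,0,0,0]]' 60
```

```text
t: 10.72
tool_pos: [570.5, -15.9, 105.5]
orientation: [0.0, 0.629, 0.778, 0.0]
contact_force: [0.8, 0.6, 2.3]
width: 11.6
grip_force: 19.9
t: 11.13
tool_pos: [570.5, -15.9, 105.5]
orientation: [0.0, 0.629, 0.778, 0.0]
contact_force: [1.1, 0.6, 4.1]
width: 11.4
grip_force: 59.2
```

```bash
python3 -m handwheel '[[0,0,-0.001,0,0],[0,0,-0.001,0,0],[0,0,-0.002,0,0],[0,0,-0.003,0,0],[0,0,-0.004,0,0],[0,0,-0.005,0,0],[0,0,-0.006,0,0],[0,0,-0.007,0,0],[0,0,-0.008,0,0],[0,0,-0.008,0,0],[0,0,-0.008,0,0],[0,0,-0.008,0,0],[0,0,-0.008,0,0],[0,0,-0.008,0,0],[0,0,-0.007,0,0],[0,0,-0.006,0,0],[0,0,-0.005,0,0],[0,0,-0.003,0,0],[0,0,-0.002,0,0],[0,0,-0.001,0,0]]'
python3 -m handwheel '[[0.001,0,0,0,0],[0.002,-0.001,0,0,0],[0.002,-0.001,0,0,0],[0.002,-0.001,0,0,0],[0.002,-0.001,0,0,0],[0.002,-0.001,0,0,0],[0.001,0,0,0,0],[0,0,0,0,0],[0,0,0,0,0],[0,0,0,0,0],[0,0,0,0,0],[0,0,0,0,0],[0,0,0,0,0]]'
python3 - <<'E'
from h import *
snap('wrist','w5.png');snap('scene','s5.png')
a=cv2.imread('pics/w5.png');b=cv2.imread('pics/s5.png')[170:350,220:460]
cv2.imwrite('pics/m5.png',np.hstack([cv2.resize(a,(400,300)),cv2.resize(b,(400,300))]))
E
```

```text
t: 12.8
tool_pos: [570.1, -15.9, 206.5]
orientation: [-0.0, 0.629, 0.778, -0.0]
contact_force: [-0.1, 0.7, -2.5]
width: 11.3
grip_force: 58.4
t: 13.88
tool_pos: [562.8, -5.3, 206.3]
orientation: [0.0, 0.629, 0.778, 0.0]
contact_force: [-0.5, 0.3, -3.0]
width: 11.1
grip_force: 58.4
```

View pics/m5.png

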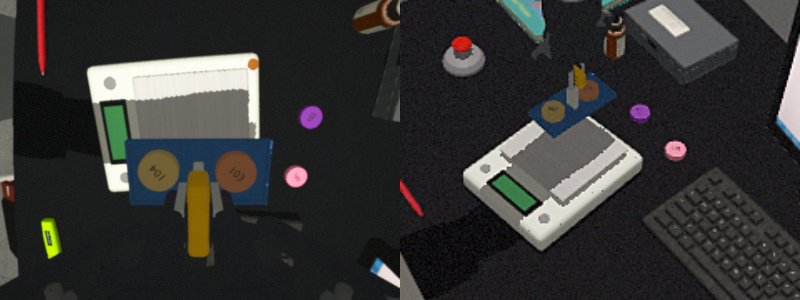

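The carrier is level in the gripper about 101 mm above the pan, with both discs on it (158,171 and 236,171 in the mosaic). The plunger is back up and the other items have not moved.

```bash
python3 -c "
from bench import manip
print(manip.job_done())"
```

```text
the job is handed in; nothing more can be done
None
```

The job is handed in: I pressed the plunger to its stop and it sprang back. The carrier, with both discs on it, is held steady and level about 10 cm above the pan; I moved it about 13 mm toward the pan's centre after lifting.

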